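# Lock the hitch pin with its hairpin clip

## Robot

A 6-joint arm with a two-finger parallel gripper is mounted at the origin on the work surface. World frame = base frame: x ahead of the robot, y to its left, z up, the work surface at z = 0. Lengths are in mm, angles in rad, forces in N, time in s.
With the tool pointing down it reaches from about 350 to 775 mm from the base axis. Payload 7.3 kg.
Tool frame: the origin (TCP) lies at the very end of the fingers, on their centre line; the grasp point (between the pads) lies 19 mm behind it; x points along the fingers, z is the direction in which the jaws open and shut, and the axes are right-handed (so a half turn about x gives the same grasp; the last joint's range is limited). The gripper opens to 92 mm and grips with 3 to 60 N. Pads are 19 mm wide; open, the fingers measure 130 mm over their backs; the gripper's body (75 mm by 190 mm) begins 47 mm behind the grasp point.
Start: joints at [1.081, 0.342, 1.524, -0, 1.275, -0.146], TCP at [176.946, 494.302, 226.741] pointing down, gripper open.
Joint ranges: [-2.53, 2.53], [-0.77, 2.02], [0.04, 2.7], [-1, 4.14], [0.28, 2.66], [-3.11, 3.11]. Speed limits (rad/s): [2.57, 2.57, 3.14, 3.14, 3.14, 3.14].

## Interface

Orientations are given as [roll, pitch, yaw] about the fixed x, y, z axes, in that order (R = Rz(yaw) Ry(pitch) Rx(roll)).
In Python, from plant import * gives the robot as it stands.
- The arm moves only by the tool carry_out, never from a script. Its argument "rows" is a list of rows, each a list of 4 numbers: the shift along the world's x, y, z in mm, then the turn about the world's z in degrees. In form: [[x, y, z, twist], ...]. A call has 1 to 20 rows; each row is the pose to reach, as a shift and turn from the pose measured when the call began; what a row does not reach only later rows make up. A row lasts 1/12 s, in which the tool goes at most 41.7 mm and 7.16 degrees, less where a joint would pass 70% of its speed; a pose out of reach is approached as far as the arm can. A call with a gripper value outside its range is refused whole. "hand" is the finger opening in mm, from 0 to 91.8, set as the call begins (left out, the last holds). The fingers move at their own pace and stop on an object; the grip force is fixed at half the most. Time passes only in rows, so rows that repeat a pose let the fingers close. It gives the time, the measured TCP pose, the force and the opening at its end, in the units of the state.
- get_obs(): the state, without advancing time (a new reading comes with each control period).
- capture(name): name is "side" or "top"; returns the picture (384x512x3 uint8, red, green, blue); there is no depth.
- camera_info(name): a dict with "camera_matrix" (3x3 intrinsics, pixels), "pose" (4x4, takes a point from camera to world coordinates). Camera axes: x right, y down, z forward; pixel columns grow to the right and rows downward; lengths in mm; the calibration is good to about 2 mm. A picture is of the moment at which its call begins. camera_info takes no time and is no camera call.
- close_job(): hands the job in, once; it reports no verdict.
The state is a dict: "time": time; "joint_positions": joint angles; "dq": joint speeds; "tau": joint torques, N m; "tool_pos": TCP position; "tcp_rot": TCP orientation; "contact_force": force on the tool from outside, world axes, zero at the start; "moment": the same for the moment, N m; "grip_width": finger opening in mm.
Only numpy, scipy, OpenCV 4.12 (cv2) and the standard library are available. Lean on these libraries where they do the work, as an engineer would, in place of code of your own. Each camera call takes 0.05 s, during which the arm holds its last target. There are 200 camera calls.

## Task

Lock the ball mount into the bench receiver: take the hitch pin by its handle, push it fully home and set the handle upright, then take the hairpin clip out of the wooden block and slide its straight leg down through the hole in the end of the pin until the bowed leg snaps under and hugs the pin. Feel for the hole and stop as soon as the clip is home: never lean on it hard. Leave the clip in place, and leave the other things on the bench alone.

Things in the scene. Friction and masses are not known exactly. Their poses are not given: they have to be found in the camera images.
- receiver: Black steel hitch receiver fixed to the bench: 64 mm square tube, 155 mm long, with a 78 mm collar round its mouth, and a grey ball mount with bright ball sticking out of it. Origin: on the bench straight below the hitch pin's axis, mid-tube. x along the tube towards mouth and ball, z up. Tube sides at y = +-32 mm, top at z = 102 mm; the pin's axis runs along y at z = 70 mm.
- hitch_pin: Yellow zinc hitch pin across the tube: 16 mm round bar, its handle bent up at right angles on the receiver's +y side, a cross hole near its -y end. It slides along and turns about its axis, and rocks a little in its worn, loose holes: the handle's weight lifts the hole's end, which sinks some mm under a light push before it bears. Origin: on the axis, mid-tube once home; y along the pin towards the handle, z along the handle and the cross hole.
- pin_out (a joint): How far (m) the pin is drawn out from home towards its handle side (receiver's +y). 0 = home, the pin's shoulder washer against the tube. Rubs with about 4 N. As found 22 to 40 mm, the cross hole still inside or hard by the tube.
- pin_turn (a joint): Turn of the pin about its axis (rad): 0 = handle and cross hole upright; positive leans the handle towards the receiver's +x. Stays where it is left (about 0.08 N m of rubbing).
- pin_hole (a point): Centre of the pin's cross hole, on the pin's axis, 57 mm from the pin's origin towards -y, so 25 mm clear of the tube's face when home. The hole is 6 mm wide, goes through the 16 mm bar along z, and its mouths lie 8 mm above and below this point.
- pin_handle (a point): Point on the middle line of the pin's handle, 60 mm from the pin's axis, 15 mm below the handle's end, 50 mm along y from the pin's origin. The handle is 16 mm round bar; pinched along y it can be pushed along and swung upright, turning between the fingers.
- clip: Bright hairpin clip (R-clip) of 4 mm wire, 79 mm tall, 40 g, standing legs down in the block's slot, leaning a little. Origin: lower end of the straight leg; z up the straight leg, x from the straight leg towards the bowed leg, all wire in the x-z plane.
- clip_spring (a joint): Opening (rad) of the sprung bowed leg about the coil's centre: 0 = free, about 0.1 while its neck rides over the pin, below 0.04 once the bow hugs the pin. Stiffness 2.6 N m/rad.
- clip_head (a point): Centre of the clip's double coil, the part to grip: 22 mm across in the clip's x-z plane, 8.4 mm thick along y; 68 mm above the clip's origin, 9 mm to its +x side, 28 mm above the block's top as found. Best taken across the 22 mm, fingers closing along the clip's x; they must stay clear of the pin, whose top is 22 mm below this point when the clip is home.
- clip_seat (a point): Point on the straight leg's middle line, 38 mm above its lower end, level with the middle of the bow. It lies at the centre of the pin's cross hole when the clip is home: straight leg through the hole, bowed leg down one side of the pin (either side), its bow round the bar.
- clip_tip (a point): Lower, rounded end of the straight leg. Pushed down it enters the hole freely; 22 mm before home the bowed leg meets the pin, the push rises to 5 to 12 N, falls to almost nothing over the last 3 mm and rises steeply (about 10 N/mm) once home. Stop there.
- clip_block: Wooden block, 60 x 110 x 50 mm (x, y, z), fixed to the bench, with a 18 x 5.6 mm slot 40 mm deep in the middle of its top, in which the clip stands, and two empty round holes. Origin: centre of its underside. It stands left or right of the receiver.
- paint_can: Blue paint can, 80 mm across, 80 mm tall; not part of the job. Origin: centre of its underside.
- padlock: Brass padlock standing on the bench, 48 x 24 mm, 71 mm tall; not part of the job. Origin: centre of its underside.
- wrench: Wrench lying on the bench, 170 mm long, along its x; not part of the job. Origin: underside, middle.

How it is judged (in metres and radians):
On the way:
1. the hitch pin is pushed fully home with its handle upright, the clip not yet in it (value of joint pin_out below 0.002 m and value of joint pin_turn between -0.17 and 0.17 rad and distance between clip_seat and pin_hole above 0.05 m), for 0.2 s.
At the end, for the whole second after the job is handed in: Pin home within 2 mm, handle upright within 10 degrees; clip's seat point within 3 mm of the hole's centre across the hole and 1.8 mm along it, leg within 0.25 rad of the hole, sprung leg closed on the pin (under 0.06 rad), released and at rest (value of joint pin_out below 0.002 m and value of joint pin_turn between -0.17 and 0.17 rad and x of clip_seat in the frame of pin_hole between -0.003 and 0.003 m and y of clip_seat in the frame of pin_hole between -0.003 and 0.003 m and z of clip_seat in the frame of pin_hole between -0.0018 and 0.0018 m and angle between the z axis of clip_seat and the z axis of pin_hole, either way round below 0.25 rad and value of joint clip_spring below 0.06 rad and linear speed of clip below 0.02 m/s); the robot touches nothing.
It fails at once if the clip is pressed against the hitch pin with more than 22 N (contact force between clip and hitch_pin above 22 N).
It fails at once if the paint can is shifted by more than 20 mm (distance of paint_can from where it was at the start of the episode above 0.02 m).
It fails at once if the padlock is shifted by more than 20 mm (distance of padlock from where it was at the start of the episode above 0.02 m).
It fails at once if the wrench is shifted by more than 20 mm (distance of wrench from where it was at the start of the episode above 0.02 m).
It also fails if it takes over 64 s, if anything falls off the work surface, if the arm or the gripper's body presses on something with over 40 N, if the wrist force passes 120 N, or if a joint passes its speed limit or range.

## Working session

There is one attempt and no reset: what is moved stays moved. The work goes in short steps, Python scripts to look and compute and a tool call to move; the robot and the scene stay as the last step left them, time stands still between calls to the robot, and variables do not carry over. Pictures are saved under pics/ and viewed, about 8 in all and at most 12, crops included, and the job is handed in when it is done.

Besides the shell and the picture viewer there is one more tool, called after ">>>" by a JSON object that holds its "name" and its "arguments". carry_out: Moves the arm, as the interface text tells. Its arguments: {"type":"object","properties":{"rows":{"type":"array"},"hand":{"type":"number"}},"required":["rows"]}

```bash
mkdir -p pics; ls
python3 - <<'E'
from plant import *
import cv2
o=get_obs();print(o)
for n in ("side","top"):
    im=capture(n);cv2.imwrite(f"pics/{n}0.png",im[:,:,::-1])
    c=camera_info(n);print(n,c["camera_matrix"],c["pose"])
a=cv2.imread("pics/side0.png");b=cv2.imread("pics/top0.png")
E
```

```text
pics
{'time': 0.0, 'joint_positions': array([ 1.08097786e+00,  3.42716758e-01,  1.52498757e+00,  2.94734130e-06,
        1.27540266e+00, -1.46005709e-01]), 'dq': array([-1.54074812e-03,  6.51747145e-05,  1.50345527e-03, -1.48121480e-04,
        1.02291923e-03, -1.10377116e-03]), 'tau': array([-2.57998554e-04, -4.31251216e+01, -2.44212878e+01,  7.19343591e-02,
        5.59485366e-02, -1.47215346e-04]), 'tool_pos': array([176.75977246, 493.92962846, 226.05833635]), 'tcp_rot': array([ 2.99372582,  1.56928198, -2.06247678]), 'contact_force': array([ 0.74064012, -0.67343947, -0.99121795]), 'moment': array([0.0490811 , 0.00996851, 0.0032619 ]), 'grip_width': 91.79404898731337}
side [[475.85831909   0.         256.72367314]
 [  0.         475.85831909 190.14903291]
 [  0.           0.           1.        ]] [[-9.98248091e-01 -2.07706512e-02  5.54015179e-02  5.07273384e+02]
 [-5.83759533e-02  4.98363294e-01 -8.65000737e-01  1.01626707e+03]
 [-9.64345436e-03 -8.66719451e-01 -4.98702714e-01  6.86812381e+02]
 [ 0.00000000e+00  0.00000000e+00  0.00000000e+00  1.00000000e+00]]
top [[353.37719052   0.         255.85522023]
 [  0.         353.37719052 187.70082774]
 [  0.           0.           1.        ]] [[ 1.95991364e-02 -9.93945670e-01  1.08110498e-01  4.69623059e+02]
 [-9.99792992e-01 -2.00747866e-02 -3.31298109e-03 -1.15884296e+01]
 [ 5.46321839e-03 -1.08023187e-01 -9.94133363e-01  8.57987208e+02]
 [ 0.00000000e+00  0.00000000e+00  0.00000000e+00  1.00000000e+00]]
```

View pics/side0.png

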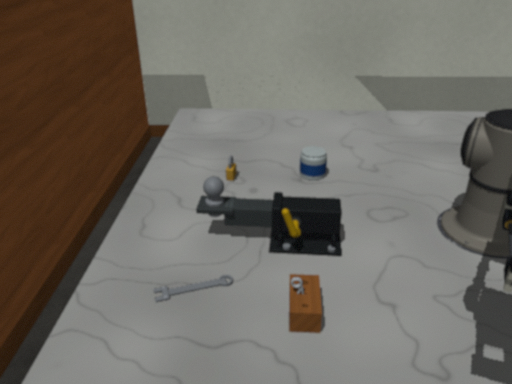

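View pics/top0.png

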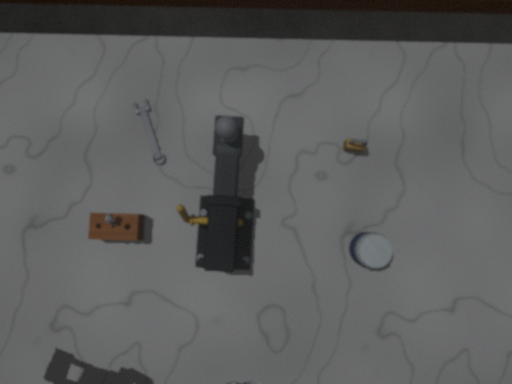

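```bash
cat > h.py <<'E'
import numpy as np, cv2
from plant import *
CI={n:camera_info(n) for n in("side","top")}
def ray(n,u,v):
    K,P=CI[n]["camera_matrix"],CI[n]["pose"]
    d=P[:3,:3]@np.linalg.solve(K,[u,v,1.]); return P[:3,3],d
def onz(n,u,v,z):
    o,d=ray(n,u,v); return o+d*(z-o[2])/d[2]
def tri(a,b):
    (o1,d1),(o2,d2)=ray("side",*a),ray("top",*b)
    s=np.linalg.lstsq(np.c_[d1,-d2],o2-o1,rcond=None)[0]
    p,q=o1+s[0]*d1,o2+s[1]*d2
    return (p+q)/2,np.linalg.norm(p-q)
def proj(n,p):
    K,P=CI[n]["camera_matrix"],CI[n]["pose"]
    c=K@(P[:3,:3].T@(np.asarray(p,float)-P[:3,3])); return c[:2]/c[2]
def crop(n,box,f,im=None):
    im=capture(n) if im is None else im
    u0,v0,u1,v1=box
    return cv2.resize(im[v0:v1,u0:u1],None,fx=f,fy=f,interpolation=cv2.INTER_CUBIC)[:,:,::-1]
E
python3 - <<'E'
from h import *
s=cv2.imread("pics/side0.png")[:,:,::-1];t=cv2.imread("pics/top0.png")[:,:,::-1]
a=crop("side",(265,180,350,336),3.8,s);b=crop("top",(85,185,265,280),2.6,t)
b=cv2.convertScaleAbs(b,alpha=1.8)
W=np.zeros((600,800,3),np.uint8);W[:a.shape[0],:a.shape[1]]=a;W[:b.shape[0],330:330+b.shape[1]]=b
g=crop("top",(88,195,165,250),6,t);g=cv2.convertScaleAbs(g,alpha=1.8)
W[260:260+g.shape[0],330:330+g.shape[1]]=g
cv2.imwrite("pics/c1.png",W)
for n,im in(("side",s),("top",t)):
    h=cv2.cvtColor(np.ascontiguousarray(im),cv2.COLOR_RGB2HSV)
    for nm,lo,hi in(("yellow",(18,150,60),(32,255,255)),("wood",(5,110,50),(17,255,255)),("black",(0,0,0),(179,255,40))):
        m=cv2.inRange(h,lo,hi);c,_=cv2.findContours(m,0,2)
        for k in c:
            if cv2.contourArea(k)>15 and (n=="side" and 180<k[:,0,1].mean()<340 and k[:,0,0].mean()<400 and k[:,0,0].mean()>150 or n=="top" and k[:,0,1].mean()>90 and k[:,0,1].mean()<300): print(n,nm,cv2.contourArea(k),cv2.minAreaRect(k),cv2.boundingRect(k))
E
```

```text
side yellow 261.0 ((291.4655456542969, 221.4137725830078), (31.196815490722656, 12.4415864944458), 68.19859313964844) (281, 208, 20, 29)
side wood 1423.5 ((305.5, 303.0), (56.0, 31.0), 90.0) (290, 275, 32, 57)
side black 100.5 ((232.65243530273438, 217.3719482421875), (12.81005859375, 14.466531753540039), 83.6598129272461) (225, 211, 16, 14)
side black 3745.0 ((291.6026306152344, 223.2488555908203), (99.7151107788086, 57.33490753173828), 2.935673475265503) (242, 194, 99, 61)
top yellow 16.5 ((202.0, 220.0), (4.0, 6.0), 90.0) (199, 218, 7, 5)
top wood 948.5 ((114.0121078491211, 226.5885772705078), (48.03805160522461, 24.51880645751953), 1.6846843957901) (90, 214, 49, 26)
top black 3342.5 ((225.80532836914062, 226.57278442382812), (52.3239860534668, 88.34188079833984), 3.945185899734497) (198, 183, 55, 89)
top black 94.0 ((238.65342712402344, 139.59136962890625), (13.15373420715332, 19.43699073791504), 40.23635482788086) (228, 128, 14, 21)
```

View pics/c1.png

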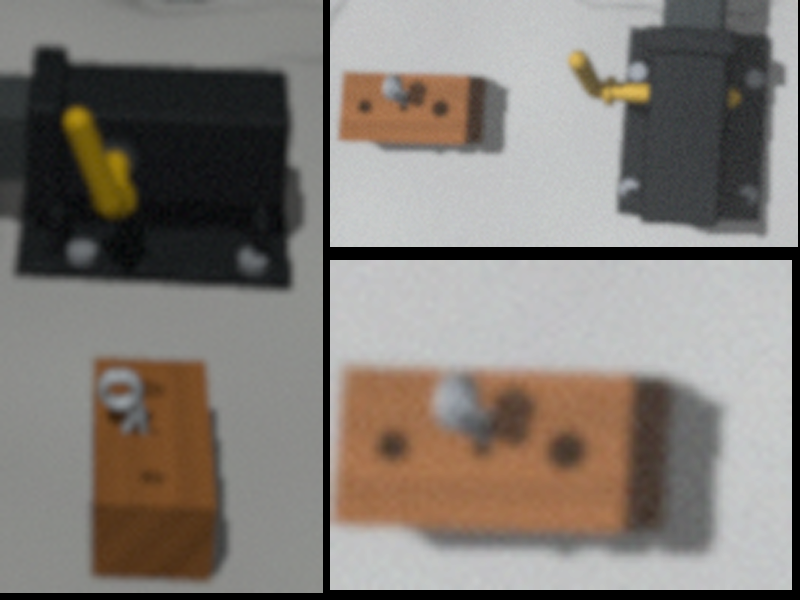

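Run:
```python
from h import *
np.set_printoptions(precision=1,suppress=True)
f=lambda x,y:(265+x/3.8,180+y/3.8)
g=lambda x,y:(85+(x-330)/2.6,185+y/2.6)
k=lambda x,y:(88+(x-330)/6,195+(y-260)/6)
print("handle end",tri(f(77,116),g(577,59)))
print("elbow",tri(f(120,203),g(601,92)))
print("coil",tri(f(121,389),k(457,400)))
print("holes",onz("top",*k(393,446),50),onz("top",*k(566,450),50),"slot",onz("top",*k(482,447),50))
print("holes side",onz("side",*f(153,388),50),onz("side",*f(151,477),50))
print("block corners top",[onz("top",*k(*p),50)[:2] for p in((343,370),(637,375),(632,530),(338,522))])
print("block corners side",[onz("side",*f(*p),50)[:2] for p in((95,359),(206,362),(213,508),(93,505))])
print("pin at tube",onz("top",*g(645,93),70),"-y end",onz("top",*g(737,98),70))
print("tube rear",onz("top",*g(641,215),102),onz("top",*g(717,222),102),"collar",onz("top",*g(631,30),109),onz("top",*g(736,42),109))
print("tube top side",[onz("side",*f(*p),102)[:2] for p in((285,72),(289,122),(65,118),(66,68))],"collar front",onz("side",*f(35,50),109))
```

```text
handle end (array([502.9, 140.7, 132.5]), np.float64(2.4249209351430667))
elbow (array([477.2, 132.7,  67.2]), np.float64(4.419859073723842))
coil (array([478.8, 307.6,  75.2]), np.float64(3.145297535323911))
holes [462.9 340.8  50. ] [462.7 275.4  50. ] slot [463.2 307.2  50. ]
holes side [459.1 276.9  50. ] [462.1 343.4  50. ]
block corners top [array([491.2, 361.6]), array([491.5, 250.2]), array([433.3, 248.9]), array([434.1, 359.5])]
block corners side [array([489.6, 254.8]), array([430.1, 254.5]), array([432.7, 363.2]), array([490.8, 364. ])]
pin at tube [479.3  94.6  70. ] -y end [476.6  16.   70. ]
tube rear [380.8  90.1 102. ] [376.5  28.6 102. ] collar [529.8 102.5 109. ] [521.7  16.6 109. ]
tube top side [array([371.7,  35.6]), array([374.7,  93.9]), array([508.6,  95.2]), array([508.7,  36.5])] collar front [528.6  26.8 109. ]
```

```bash
cat >> h.py <<'E'
def avg(n,k=8):
    return np.clip(np.mean([capture(n).astype(float) for _ in range(k)],0),0,255).astype(np.uint8)
def canvas(parts,name):
    W=np.zeros((600,800,3),np.uint8)
    for im,x,y in parts:
        im=im[:600-y,:800-x]; W[y:y+im.shape[0],x:x+im.shape[1]]=im
    cv2.imwrite(name,W)
E
python3 - <<'E'
from h import *
s=avg("side");t=avg("top");np.save("s0.npy",s);np.save("t0.npy",t)
br=lambda x:cv2.convertScaleAbs(x,alpha=1.6)
canvas([(crop("side",(286,272,324,304),10,s),0,0),(br(crop("top",(98,208,136,240),10,t)),400,0),(br(crop("top",(175,180,255,275),3,t)),0,325),(br(crop("side",(265,190,345,255),6,s))[:,:],300,325)],"pics/c2.png")
E
```

```text
(no output)
```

View pics/c2.png

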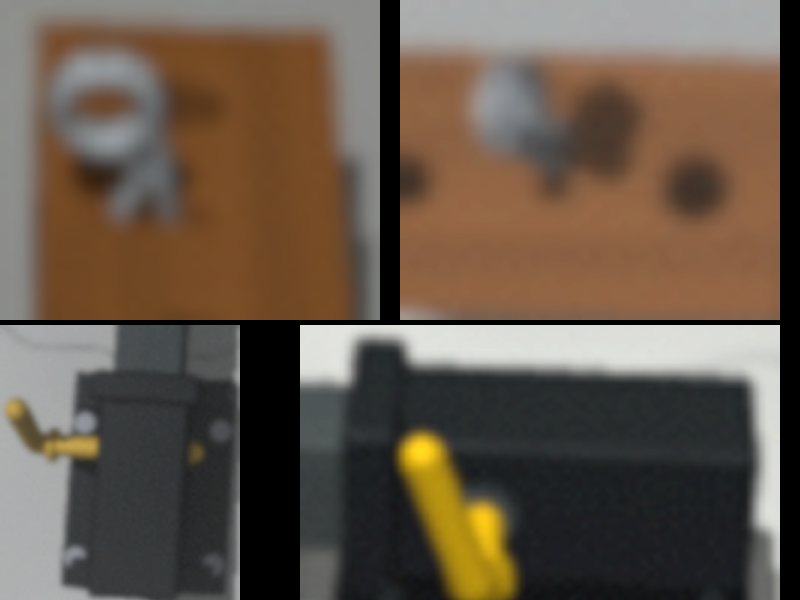

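Run:
```python
from h import *
np.set_printoptions(precision=1,suppress=True)
k=lambda x,y:(286+x/10,272+y/10)
m=lambda x,y:(98+(x-400)/10,208+y/10)
C=tri(k(108,106),m(508,106));print("coil",C)
print("leg@50",onz("side",*k(170,218),50),"bow@50",onz("side",*k(120,220),50))
print("top: leg@50",onz("top",*m(553,192),50))
q=lambda x,y:(175+x/3,180+(y-325)/3)
L=[onz("top",*q(*p),102)[:2] for p in((98,395),(90,590),(184,402),(176,597))]
print(L, "yaw",[np.degrees(np.arctan2(*(L[i]-L[i+1])[::-1])) for i in(0,2)])
w=lambda x,y:(265+(x-300)/6,190+(y-325)/6)
S=[onz("side",*w(*p),102)[:2] for p in((748,382),(750,466),(405,432),(412,370))];print(S,np.degrees(np.arctan2(*(S[2]-S[1])[::-1])),np.degrees(np.arctan2(*(S[3]-S[0])[::-1])))
print("handle end",tri(w(420,452),q(14,409)))
```

```text
coil (array([478.5, 308.3,  75.2]), np.float64(2.451042762625449))
leg@50 [464.5 311.3  50. ] bow@50 [474.2 312.3  50. ]
top: leg@50 [460.9 307.1  50. ]
[array([516.1,  88.3]), array([379.5,  89.2]), array([512.3,  26.9]), array([375.9,  29. ])] yaw [np.float64(-0.3795628884403134), np.float64(-0.8833713864333653)]
[array([372.8,  38.2]), array([377.7,  99.9]), array([507.9,  81.3]), array([505.6,  34.5])] -8.119018163790109 -1.5814507638495983
handle end (array([502.9, 141.6, 131.4]), np.float64(1.2914283691486899))
```

```bash
cat >> h.py <<'E'
from scipy.spatial.transform import Rotation as Ro
def jaw():
    o=get_obs();R=Ro.from_euler("xyz",o["tcp_rot"]).as_matrix()
    return R,np.degrees(np.arctan2(R[1,2],R[0,2]))
E
python3 - <<'E'
from h import *
np.set_printoptions(precision=2,suppress=True)
R,j=jaw();print(R,j,get_obs()["tool_pos"],get_obs()["time"])
E
```

```text
[[ 0.   -0.94  0.34]
 [ 0.    0.34  0.94]
 [-1.   -0.    0.  ]] 70.30223002438463 [176.95 494.29 226.73] 0.9
```

>>> {"name": "carry_out", "arguments": {"rows": [[30,-33,-4,5],[60,-66,-8,10],[90,-100,-12,18],[120,-133,-16,18],[147,-163,-20,18],[174,-193,-25,18],[201,-223,-30,18],[228,-253,-35,18],[255,-283,-40,18],[282,-313,-45,18],[305,-338,-45,18],[321,-355,-45,18],[321,-355,-45,18],[321,-355,-45,18]], "hand": 40}}

```text
time: 2.07
tool_pos: [498.6, 138.1, 181.4]
tcp_rot: [1.192, 1.57, 2.73]
contact_force: [0.5, 0.4, -0.8]
grip_width: 40.1
```

Run:
```python
from h import *
s=avg("side",3);t=avg("top",3)
o=get_obs();print(o["tool_pos"],o["time"],jaw()[1],o["grip_width"])
p=o["tool_pos"];print(proj("side",p),proj("top",p))
canvas([(crop("side",(250,150,345,260),4.2,s),0,0),(cv2.convertScaleAbs(crop("top",(150,170,260,270),3.6,t),alpha=1.6),402,0)],"pics/c3.png")
```

```text
[497.28803076 140.34357843 181.99445868] 2.3667 88.40372421780957 39.896188539800036
[287.83936927 190.72201852] [174.62398544 209.95363546]
```

View pics/c3.png

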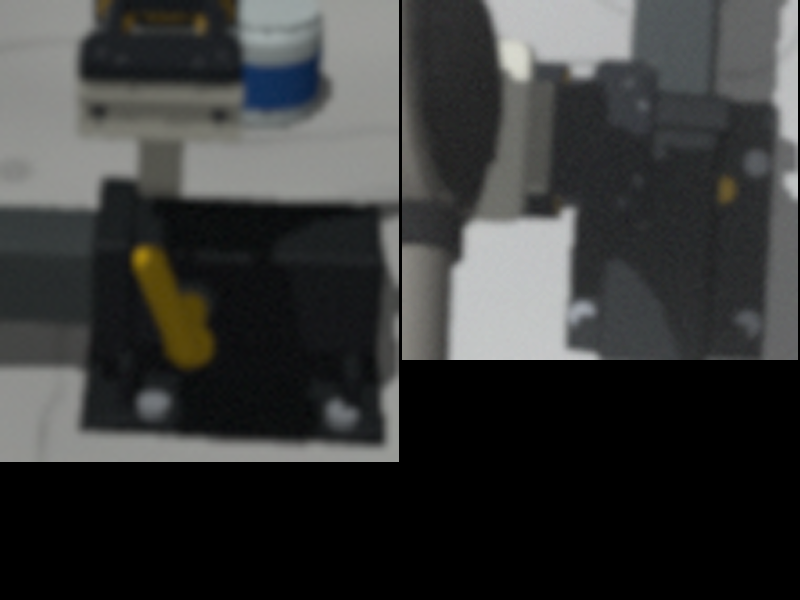

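>>> {"name": "carry_out", "arguments": {"rows": [[0,0,-25,0],[0,0,-50,0],[0,0,-68,0],[0,0,-76,0],[0,0,-76,0]]}}

```text
time: 2.78
tool_pos: [496.0, 140.7, 104.5]
tcp_rot: [1.658, 1.568, -3.082]
contact_force: [-0.8, 0.4, -0.5]
grip_width: 39.8
```

>>> {"name": "carry_out", "arguments": {"rows": [[0,0,0,0],[0,0,0,0],[0,0,0,0],[0,0,0,0],[0,0,0,0],[0,0,0,0]], "hand": 0}}

```text
time: 3.28
tool_pos: [496.6, 141.0, 105.5]
tcp_rot: [1.49, 1.57, 3.034]
contact_force: [-0.2, 2.2, 4.8]
grip_width: 15.5
```

>>> {"name": "carry_out", "arguments": {"rows": [[-4,0,0.8,0],[-8,0,1.5,0],[-12,0,2.2,0],[-16,0,2.5,0],[-16,0,2.5,0],[-16,0,2.5,0]]}}

```text
time: 3.78
tool_pos: [482.4, 141.0, 109.2]
tcp_rot: [-1.448, 1.567, 0.097]
contact_force: [5.0, 0.8, 4.9]
grip_width: 15.4
```

Run:
```python
from h import *
o=get_obs();print(o["tool_pos"],o["time"],o["contact_force"],o["moment"])
s=avg("side",3);t=avg("top",3)
h=cv2.cvtColor(s,cv2.COLOR_RGB2HSV);m=cv2.inRange(h,(18,140,50),(32,255,255))[195:250,265:320];ys,xs=np.nonzero(m)
for y in range(ys.min(),ys.max()+1,2): print(y+195,xs[ys==y].min()+265,xs[ys==y].max()+265)
for z in (60,80,100,120,140):print(z,proj("side",(480,140,z)))
canvas([(crop("side",(250,150,345,260),4.2,s),0,0),(cv2.convertScaleAbs(crop("top",(150,170,260,270),3.6,t),alpha=1.6),402,0)],"pics/c4.png")
```

```text
[482.40764104 140.96495709 109.1817945 ] 3.7833 [5.02158919 0.78300002 4.86478374] [-0.33361207 -1.07422752  0.13427747]
223 290 296
225 290 298
227 290 298
229 290 299
231 289 300
233 289 300
235 291 298
60 [294.30220212 237.83824528]
80 [294.56944541 230.49879883]
100 [294.84177016 223.01979724]
120 [295.11932271 215.39722198]
140 [295.40225505 207.62689873]
```

>>> {"name": "carry_out", "arguments": {"rows": [[-1,-4,0,0],[-1,-8,0,0],[-1,-12,0,0],[-1,-16,0,0],[-1.5,-19,0,0],[-1.5,-20,0,0]]}}

```text
time: 4.58
tool_pos: [482.3, 121.5, 110.1]
tcp_rot: [-1.283, 1.564, 0.261]
contact_force: [2.5, 3.4, 8.9]
grip_width: 15.2
```

>>> {"name": "carry_out", "arguments": {"rows": [[0,-1.5,0,0],[0,-3,0,0],[0,-4,0,0],[0,-4,0,0]]}}

```text
time: 4.92
tool_pos: [482.7, 118.1, 110.7]
tcp_rot: [-1.171, 1.562, 0.372]
contact_force: [2.2, 3.1, 6.8]
grip_width: 15.7
```

>>> {"name": "carry_out", "arguments": {"rows": [[-1,-1.5,0,0],[-1,-3,0,0],[-1,-4,0,0],[-1,-4,0,0]]}}

```text
time: 5.25
tool_pos: [482.4, 114.6, 111.2]
tcp_rot: [-1.132, 1.56, 0.411]
contact_force: [3.8, 4.1, 4.7]
grip_width: 15.3
```

>>> {"name": "carry_out", "arguments": {"rows": [[-1,-1.5,0,0],[-1,-3,0,0],[-1,-4,0,0],[-1,-4,0,0]]}}

```text
time: 5.58
tool_pos: [482.0, 110.9, 111.5]
tcp_rot: [-1.115, 1.558, 0.427]
contact_force: [5.1, 3.2, 3.7]
grip_width: 15.6
```

>>> {"name": "carry_out", "arguments": {"rows": [[0,-1.5,0,0],[0,-3,0,0],[0,-4,0,0],[0,-4,0,0]]}}

```text
time: 5.92
tool_pos: [482.2, 107.6, 111.8]
tcp_rot: [-1.02, 1.557, 0.521]
contact_force: [1.1, 7.5, 4.3]
grip_width: 14.9
```

>>> {"name": "carry_out", "arguments": {"rows": [[0,-1,0,0],[0,-2,0,0],[0,-3,0,0],[0,-3,0,0]]}}

```text
time: 6.25
tool_pos: [482.4, 106.8, 112.6]
tcp_rot: [-0.843, 1.554, 0.698]
contact_force: [1.7, 13.4, 8.6]
grip_width: 15.2
```

>>> {"name": "carry_out", "arguments": {"rows": [[0,-2,0,0],[0,-4,0,0],[0,-4,0,0]]}}

```text
time: 6.5
tool_pos: [482.7, 105.7, 113.5]
tcp_rot: [-0.683, 1.549, 0.856]
contact_force: [1.3, 17.9, 9.5]
grip_width: 15.0
```

Run:
```python
from h import *
o=get_obs();print(o["tool_pos"],o["contact_force"],o["moment"])
s=avg("side",3);t=avg("top",3)
h=cv2.cvtColor(t,cv2.COLOR_RGB2HSV);m=cv2.inRange(h,(18,100,40),(32,255,255))[200:245,215:270];ys,xs=np.nonzero(m)
print(xs.min()+215,xs.max()+215,ys.min()+200,ys.max()+200)
canvas([(crop("side",(250,150,345,260),4.2,s),0,0),(cv2.convertScaleAbs(crop("top",(190,180,265,255),5.3,t),alpha=1.6),402,0)],"pics/c4.png")
```

```text
[482.70520707 105.70035637 113.51185874] [ 1.3213664  17.90678312  9.48618622] [ 3.4210477  -0.20511473  0.08205251]
243 255 219 226
```

View pics/c4.png

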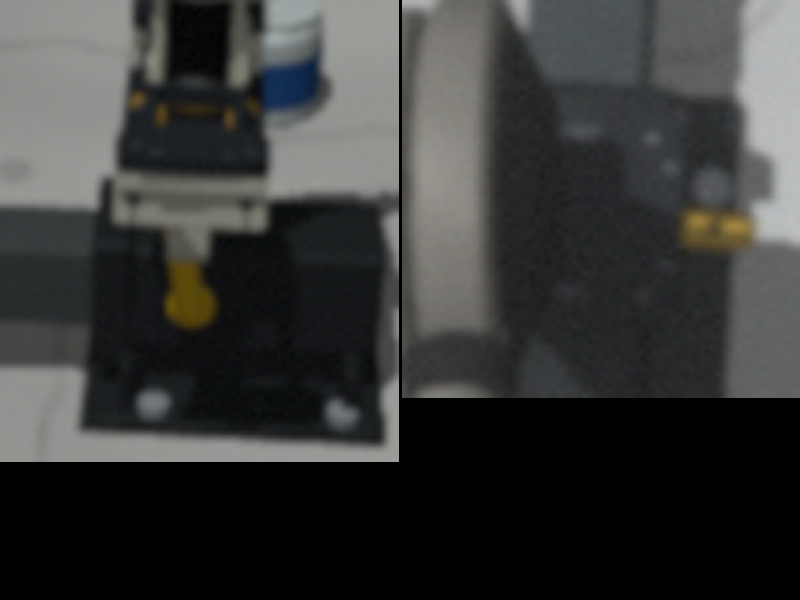

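Run:
```python
from h import *
np.set_printoptions(precision=1,suppress=True)
H=onz("top",249.2,222.8,78);print("hole top",H)
o,d=ray("side",295.2,180+307/4.2);print("elbow at y=112",o+d*(112-o[1])/d[1])
print("end",onz("top",255.5,222.7,75),"tube edge",onz("top",242.5,222.7,75))
```

```text
hole top [476.6  -1.1  78. ]
elbow at y=112 [475.7 112.   -4.1]
end [477.1 -14.9  75. ] tube edge [476.6  13.7  75. ]
```

Run:
```python
from h import *
np.set_printoptions(precision=1,suppress=True)
for x,y in((190,307),(183,268)):
    o,d=ray("side",250+x/4.2,150+y/4.2);print("at y=107",o+d*(114-o[1])/d[1])
s=capture("side");h=cv2.cvtColor(s,cv2.COLOR_RGB2HSV);m=cv2.inRange(h,(18,140,40),(32,255,255))[205:235,280:310];ys,xs=np.nonzero(m)
for y in range(ys.min(),ys.max()+1): 
    u=xs[ys==y].mean()+280;o,d=ray("side",u,y+205);print(y+205,xs[ys==y].min()+280,xs[ys==y].max()+280,(o+d*(114-o[1])/d[1])[[0,2]])
```

```text
at y=107 [478.3 114.   82.4]
at y=107 [482.8 114.  107.3]
213 290 296 [484.1 109.4]
214 290 297 [482.9 106.8]
215 290 297 [482.9 104.1]
216 290 298 [481.7 101.5]
217 290 298 [481.6  98.8]
218 290 299 [480.4  96.2]
219 290 300 [479.2  93.5]
220 289 300 [480.2  90.8]
221 289 300 [480.1  88.1]
222 289 301 [478.9  85.4]
223 289 301 [478.8  82.7]
224 289 301 [478.8  79.9]
225 290 300 [478.7  77.2]
226 291 299 [478.6  74.4]
227 292 298 [478.5  71.7]
```

>>> {"name": "carry_out", "arguments": {"rows": [[-2,-1,0,0],[-4,-1,0,0],[-6,-1,0,0],[-6,-1,0,0],[-6,-1,0,0]]}}

```text
time: 7.27
tool_pos: [478.1, 105.8, 114.1]
tcp_rot: [-0.745, 1.545, 0.795]
contact_force: [4.4, 7.8, 4.3]
grip_width: 15.3
```

>>> {"name": "carry_out", "arguments": {"rows": [[0,0,0,0],[0,0,0,0],[0,0,0,0],[0,0,0,0]], "hand": 40}}

```text
time: 7.6
tool_pos: [477.1, 105.4, 113.4]
tcp_rot: [-0.681, 1.547, 0.857]
contact_force: [0.6, 0.0, -0.0]
grip_width: 37.0
```

```bash
cat > pin.py <<'E'
from h import *
np.set_printoptions(precision=1,suppress=True)
o=get_obs();print(o["tool_pos"],o["time"],o["contact_force"],jaw()[1])
s=avg("side",4);h=cv2.cvtColor(s,cv2.COLOR_RGB2HSV);m=cv2.inRange(h,(18,130,35),(32,255,255))[190:240,275:315];ys,xs=np.nonzero(m)
for y in range(ys.min(),ys.max()+1,2):
    u=xs[ys==y].mean()+275;o,d=ray("side",u,y+190);print(y+190,xs[ys==y].min()+275,xs[ys==y].max()+275,(o+d*(114-o[1])/d[1])[[0,2]])
E
python3 pin.py
```

```text
[477.1 105.4 113.4] 7.6 [ 0.6  0.  -0. ] 88.18189963976026
210 290 290 [491.  117.2]pin.py:6: RuntimeWarning: Mean of empty slice.
  u=xs[ys==y].mean()+275;o,d=ray("side",u,y+190);print(y+190,xs[ys==y].min()+275,xs[ys==y].max()+275,(o+d*(114-o[1])/d[1])[[0,2]])
  ret = ret.dtype.type(ret / rcount)
Traceback (most recent call last):
  File "pin.py", line 6, in <module>
    u=xs[ys==y].mean()+275;o,d=ray("side",u,y+190);print(y+190,xs[ys==y].min()+275,xs[ys==y].max()+275,(o+d*(114-o[1])/d[1])[[0,2]])
                                                               ~~~~~~~~~~~~~^^
ValueError: zero-size array to reduction operation minimum which has no identity
```

Lift clear, then check the handle; jaws rotate −90° on the way towards the block.

>>> {"name": "carry_out", "arguments": {"rows": [[0,0,20,0],[0,0,45,0],[0,0,80,0],[0,33,90,-7],[0,66,90,-14],[0,100,90,-21],[0,135,90,-28],[0,170,90,-35],[0,202,90,-42],[0,202,90,-49],[0,202,90,-56],[0,202,90,-63],[0,202,90,-70],[0,202,90,-77],[0,202,90,-84],[0,202,90,-89],[0,202,90,-89]], "hand": 50}}

```text
time: 9.22
tool_pos: [477.7, 307.5, 203.7]
tcp_rot: [-0.747, 1.546, -0.765]
contact_force: [-1.4, 0.1, -0.2]
grip_width: 50.2
```

Run:
```python
from h import *
o=get_obs();print(o["tool_pos"],o["time"],jaw()[1],o["joint_positions"])
s=avg("side",4);t=avg("top",4);np.save("s1.npy",s);np.save("t1.npy",t)
br=lambda x:cv2.convertScaleAbs(x,alpha=1.6)
canvas([(crop("side",(265,150,340,290),4.2,s),0,0),(br(crop("top",(170,180,265,255),4.7,t)),340,0)],"pics/c5.png")
```

```text
[477.70055099 307.51551814 203.65567809] 9.2167 -1.0308013261636435 [ 0.4503808   0.43610628  1.44469417 -0.02482008  1.2521307   0.47620366]
```

View pics/c5.png

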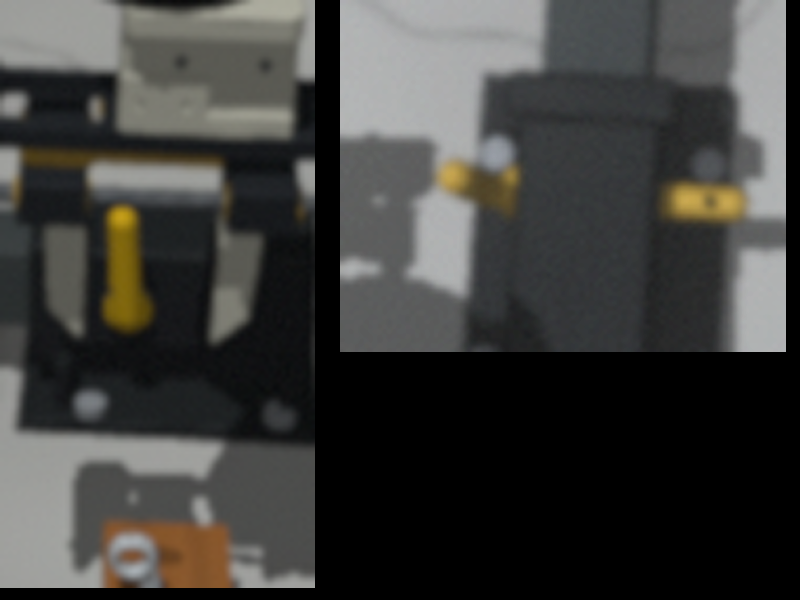

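>>> {"name": "carry_out", "arguments": {"rows": [[1,0.5,-30,0],[1,0.5,-60,0],[1,0.5,-90,0],[1,0.5,-115,0],[1,0.5,-132,0],[1,0.5,-142,0],[1,0.5,-142,0]]}}

```text
time: 10.2
tool_pos: [477.6, 307.5, 59.8]
tcp_rot: [-0.887, 1.547, -0.9]
contact_force: [-0.6, -0.2, 0.1]
grip_width: 49.9
```

>>> {"name": "carry_out", "arguments": {"rows": [[0,0,0,0],[0,0,0,0],[0,0,0,0],[0,0,0,0],[0,0,0,0],[0,0,0,0]], "hand": 0}}

```text
time: 10.7
tool_pos: [478.0, 307.7, 60.7]
tcp_rot: [-0.823, 1.546, -0.836]
contact_force: [-0.3, 0.3, 3.3]
grip_width: 22.0
```

>>> {"name": "carry_out", "arguments": {"rows": [[0,0,5,0],[0,0,12,0],[0,0,20,0],[0,0,30,0],[0,0,42,0],[0,0,60,0],[0,0,80,0],[0,0,100,0],[0,0,100,0]]}}

```text
time: 11.45
tool_pos: [480.1, 308.8, 165.8]
tcp_rot: [-0.53, 1.543, -0.543]
contact_force: [0.5, 0.6, -0.7]
grip_width: 21.6
```

Run:
```python
from h import *
np.set_printoptions(precision=1,suppress=True)
o=get_obs();p=o["tool_pos"];print(p,o["time"],o["contact_force"],o["grip_width"],jaw()[0])
s=avg("side",6);t=avg("top",4);np.save("s2.npy",s);np.save("t2.npy",t)
for q in ((0,0,19),(-9,0,19-3),(-9,0,-52)): print(q,proj("side",p+np.array(q)),proj("top",p+np.array(q)))
c=proj("side",p-np.array([0,0,25])).astype(int);print(c)
canvas([(crop("side",(c[0]-35,c[1]-30,c[0]+35,c[1]+30),10,s),0,0)],"pics/c6.png")
```

```text
[480.1 308.8 165.8] 11.45 [ 0.5  0.6 -0.7] 21.612233721584392 [[ 0.  0.  1.]
 [-0.  1. -0.]
 [-1. -0.  0.]]
(0, 0, 19) [297.2 236.1] [ 84.9 217.2]
(-9, 0, 16) [302.2 237.6] [ 85.3 222. ]
(-9, 0, -52) [300.8 267.1] [100.7 222.4]
[296 255]
```

View pics/c6.png

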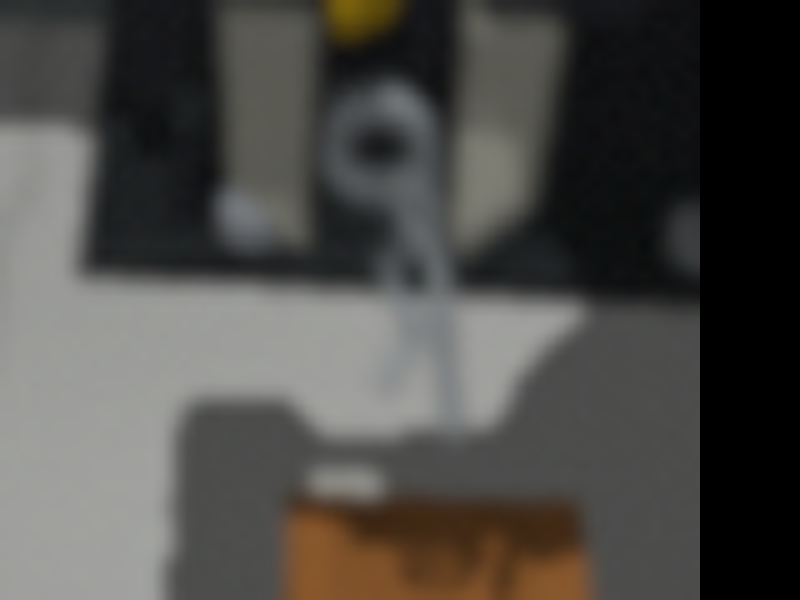

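Run:
```python
from h import *
t=np.load("t2.npy")
br=lambda x:cv2.convertScaleAbs(x,alpha=1.7)
canvas([(br(crop("top",(70,195,125,250),10,t)),0,0),(br(crop("top",(236,210,260,235),10,t)),555,0)],"pics/c7.png")
```

```text
(no output)
```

View pics/c7.png

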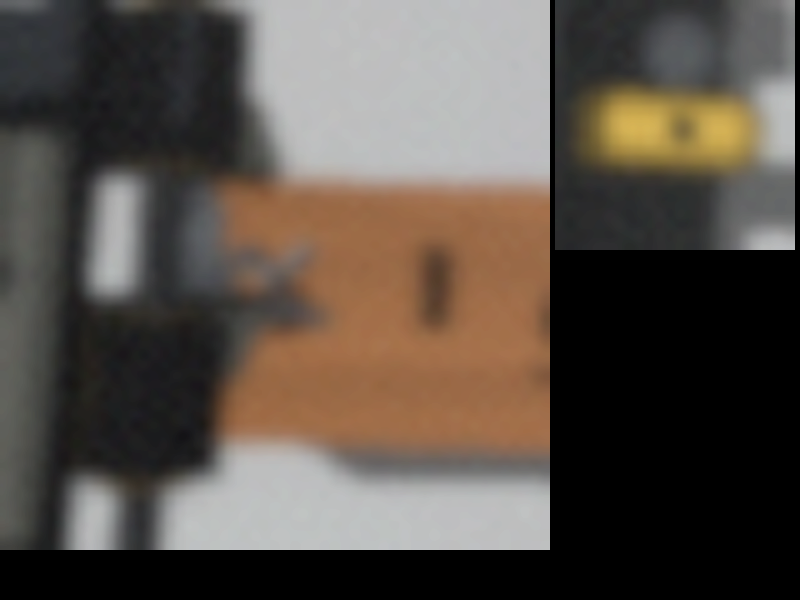

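Run:
```python
from h import *
np.set_printoptions(precision=1,suppress=True)
T=tri((306.5,268.2),(102.2,226.8));print("tip",T)
print("tip by top at z",[onz("top",102.2,226.8,z) for z in(105,109,113)])
print("bow end",tri((299.7,264.4),(101,219.5)))
s=(299.1,239.7)
o,d=ray("side",*s);print("coil side at y=309",o+d*(309-o[1])/d[1])
print("hole",onz("top",248.9,222.8,78),onz("top",248.9,222.8,80))
for p in((270,165),(240,360)):print("fingertip top",onz("top",70+p[0]/10,195+p[1]/10,165.8))
```

```text
tip (array([461. , 306.8, 109.9]), np.float64(1.762359915072929))
tip by top at z [array([461.9, 308.9, 105. ]), array([461.9, 307.2, 109. ]), array([462. , 305.5, 113. ])]
bow end (array([475.1, 306.7, 118.5]), np.float64(3.7748520340037017))
coil side at y=309 [476.5 309.  177. ]
hole [476.6  -0.4  78. ] [476.6  -0.5  80. ]
fingertip top [491.9 295.1 165.8]
fingertip top [454.1 298.3 165.8]
```

>>> {"name": "carry_out", "arguments": {"rows": [[0,0,35,0],[0,0,62,0],[2,-25,62,0],[4,-60,62,0],[6,-95,62,0],[8,-130,62,0],[10,-165,62,0],[12,-200,62,0],[13,-235,62,0],[14,-265,62,0],[15,-290,62,0],[15,-307,62,0],[15,-307,62,0],[15,-307,35,0],[15,-307,10,0],[15,-307,-8,0],[15,-307,-16,0],[15,-307,-16,0]]}}

```text
time: 13.45
tool_pos: [491.7, 1.4, 142.4]
tcp_rot: [-0.991, 1.55, -1.004]
contact_force: [-0.1, 0.4, -0.7]
grip_width: 21.6
```

Run:
```python
from h import *
np.set_printoptions(precision=1,suppress=True)
o=get_obs();p=o["tool_pos"];print(p,o["time"],o["contact_force"],o["grip_width"],jaw()[1])
s=avg("side",6);t=capture("top");np.save("s3.npy",s)
c=proj("side",p-np.array([0,0,20])).astype(int);print(c)
print("hole mouth in side",proj("side",(476.6,-.4,78)),proj("side",(476.6,-.4,98)),"tip pred",proj("side",p+np.array([-18.5,-1.5,-56])))
canvas([(crop("side",(c[0]-30,c[1]-30,c[0]+30,c[1]+30),10,s),0,0)],"pics/c8.png")
```

```text
[491.7   1.4 142.4] 13.45 [-0.1  0.4 -0.7] 21.564421821026315 -0.7128885135090459
[289 183]
hole mouth in side [295.3 198.9] [295.6 191.9] tip pred [296.8 196.1]
```

View pics/c8.png

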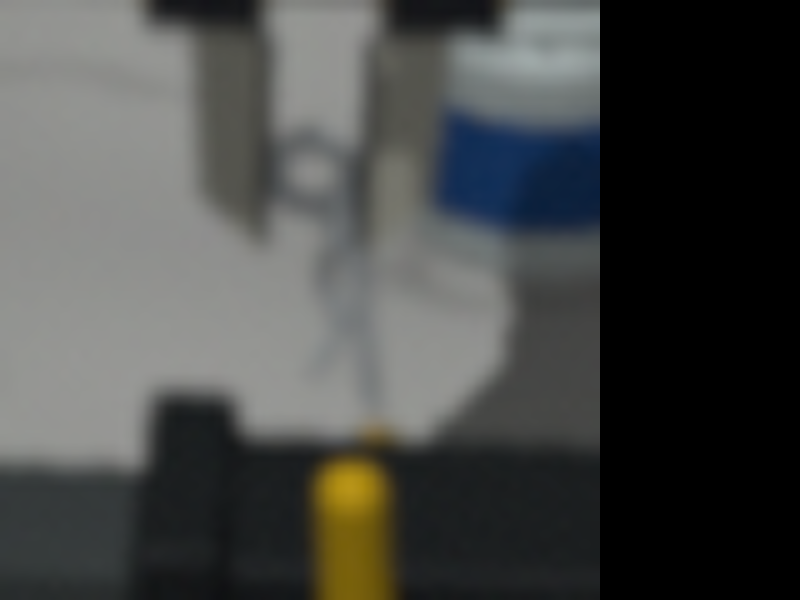

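Run:
```python
from h import *
np.set_printoptions(precision=1,suppress=True)
o=get_obs();p=o["tool_pos"];print(p,o["time"],o["contact_force"],o["grip_width"],jaw()[1],o["dq"])
for z in(78,82,86,90,94,98):
  o_,d=ray("side",296.5,153+40.9);
print("tip at y=0",o_+d*(-0.4-o_[1])/d[1]); o_,d=ray("side",296.8,153+43.5);print("pin vis",o_+d*(-0.4-o_[1])/d[1])
o_,d=ray("side",259+31,153+17);print("coil",o_+d*(1-o_[1])/d[1])
```

```text
[493.3   0.6 145. ] 13.8 [ 0.6 -0.3 -0.9] 21.630217303056472 -0.7333005340951958 [-0.  0.  0. -0. -0. -0.]
tip at y=0 [474.2  -0.4  92.3]
pin vis [473.2  -0.4  84.9]
coil [491.8   1.  159.1]
```

>>> {"name": "carry_out", "arguments": {"rows": [[-1,0,-1,0],[-1,0,-2,0],[-1,0,-4,0],[-1,0,-6,0],[-1,0,-6,0],[-1,0,-6,0]]}}

```text
time: 14.3
tool_pos: [492.2, 0.6, 138.8]
tcp_rot: [-0.832, 1.546, -0.845]
contact_force: [-0.8, 0.2, 0.7]
grip_width: 21.5
```

>>> {"name": "carry_out", "arguments": {"rows": [[0,0,-1,0],[0,0,-2,0],[0,0,-3,0],[0,0,-3,0],[0,0,-3,0]]}}

```text
time: 14.72
tool_pos: [492.1, 0.7, 135.7]
tcp_rot: [-0.84, 1.546, -0.853]
contact_force: [0.7, 0.4, -0.2]
grip_width: 21.4
```

>>> {"name": "carry_out", "arguments": {"rows": [[0,0,-1,0],[0,0,-2,0],[0,0,-2,0],[0,0,-2,0]]}}

```text
time: 15.05
tool_pos: [492.1, 0.6, 133.6]
tcp_rot: [-0.842, 1.546, -0.855]
contact_force: [0.4, 0.8, 0.2]
grip_width: 21.6
```

>>> {"name": "carry_out", "arguments": {"rows": [[0,0,-1,0],[0,0,-2,0],[0,0,-2,0],[0,0,-2,0]]}}

```text
time: 15.38
tool_pos: [492.1, 0.6, 131.6]
tcp_rot: [-0.847, 1.546, -0.86]
contact_force: [1.2, -0.9, -1.5]
grip_width: 21.8
```

>>> {"name": "carry_out", "arguments": {"rows": [[0,0,-1,0],[0,0,-2,0],[0,0,-2,0],[0,0,-2,0]]}}

```text
time: 15.72
tool_pos: [492.0, 0.7, 129.4]
tcp_rot: [-0.851, 1.546, -0.864]
contact_force: [-1.1, 0.1, -0.8]
grip_width: 21.4
```

>>> {"name": "carry_out", "arguments": {"rows": [[0,0,-1,0],[0,0,-2,0],[0,0,-2,0],[0,0,-2,0]]}}

```text
time: 16.05
tool_pos: [491.9, 0.6, 127.4]
tcp_rot: [-0.858, 1.546, -0.871]
contact_force: [-0.8, 0.7, -1.1]
grip_width: 21.6
```

>>> {"name": "carry_out", "arguments": {"rows": [[0,0,-1,0],[0,0,-2,0],[0,0,-2.5,0],[0,0,-2.5,0],[0,0,-2.5,0]]}}

```text
time: 16.47
tool_pos: [491.9, 0.7, 124.8]
tcp_rot: [-0.861, 1.547, -0.874]
contact_force: [-0.0, 0.4, -0.3]
grip_width: 21.8
```

Run:
```python
from h import *
np.set_printoptions(precision=1,suppress=True)
o=get_obs();p=o["tool_pos"];print(p,o["time"],o["contact_force"],o["moment"])
s=avg("side",4);np.save("s4.npy",s)
a=crop("side",(262,160,312,200),8,s)
t=capture("top")
canvas([(a,0,0),(crop("side",(262,160,312,200),8,np.load("s3.npy")),400,0)],"pics/c9.png")
```

```text
[491.9   0.7 124.8] 16.4667 [-0.   0.4 -0.3] [-0.1  0.1 -0. ]
```

View pics/c9.png

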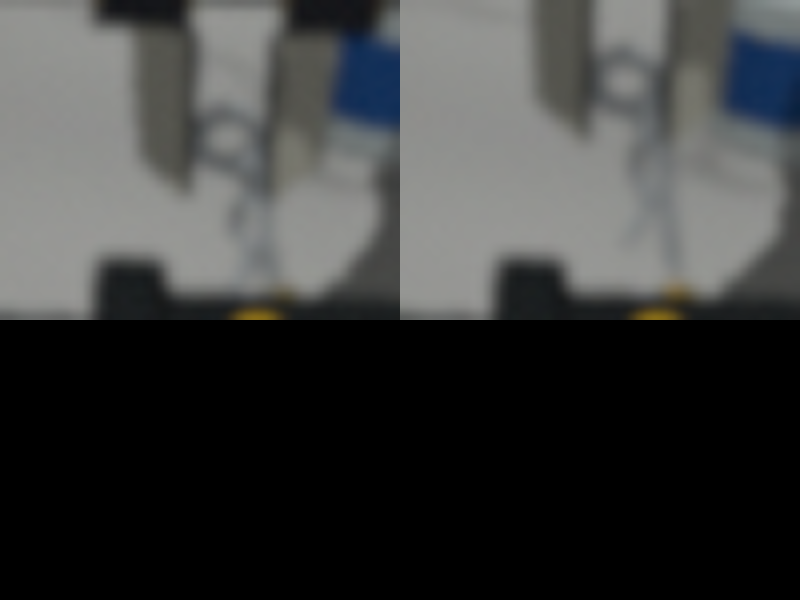

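>>> {"name": "carry_out", "arguments": {"rows": [[-1,0,-1,0],[-2,0,-2,0],[-3,0,-3,0],[-4,0,-3,0],[-4,0,-3,0],[-4,0,-3,0]]}}

```text
time: 17.22
tool_pos: [488.0, 0.7, 121.9]
tcp_rot: [-0.852, 1.546, -0.865]
contact_force: [0.2, -0.9, 0.0]
grip_width: 21.4
```

>>> {"name": "carry_out", "arguments": {"rows": [[-1,0,-1,0],[-2,0,-2,0],[-2,0,-3,0],[-2,0,-3,0],[-2,0,-3,0]]}}

```text
time: 17.63
tool_pos: [486.4, 0.6, 119.1]
tcp_rot: [-0.824, 1.546, -0.837]
contact_force: [3.5, -0.2, -0.4]
grip_width: 20.7
```

>>> {"name": "carry_out", "arguments": {"rows": [[-1,0,-1,0],[-2,0,-2,0],[-2,0,-2,0],[-2,0,-2,0]]}}

```text
time: 17.97
tool_pos: [484.7, 0.6, 117.1]
tcp_rot: [-0.806, 1.545, -0.819]
contact_force: [3.8, -0.0, 0.2]
grip_width: 20.8
```

>>> {"name": "carry_out", "arguments": {"rows": [[-1,0,-1,0],[-2,0,-2,0],[-2,0,-2,0],[-2,0,-2,0]]}}

```text
time: 18.3
tool_pos: [483.1, 0.5, 115.2]
tcp_rot: [-0.776, 1.544, -0.789]
contact_force: [4.7, 0.3, 1.3]
grip_width: 21.2
```

>>> {"name": "carry_out", "arguments": {"rows": [[-1,0,-1,0],[-2,0,-2,0],[-2,0,-3,0],[-2,0,-3,0]]}}

```text
time: 18.63
tool_pos: [482.4, 0.3, 112.7]
tcp_rot: [-0.705, 1.541, -0.718]
contact_force: [7.1, 1.0, 0.2]
grip_width: 20.8
```

Run:
```python
from h import *
np.set_printoptions(precision=1,suppress=True)
o=get_obs();p=o["tool_pos"];print(p,o["time"],o["contact_force"],o["moment"])
s=avg("side",4);np.save("s5.npy",s)
canvas([(crop("side",(272,170,312,215),12,s),0,0)],"pics/c10.png")
```

```text
[482.4   0.3 112.7] 18.6333 [7.1 1.  0.2] [-0.1 -1.4  0. ]
```

View pics/c10.png

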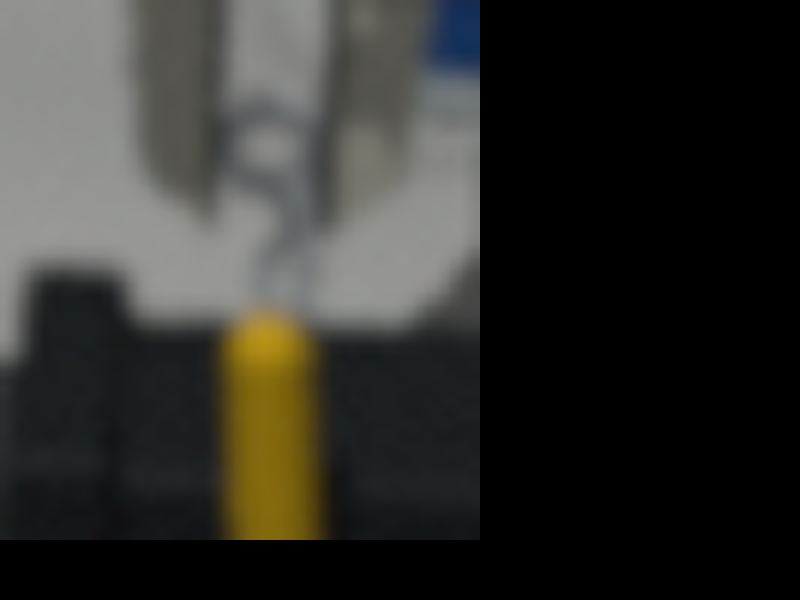

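>>> {"name": "carry_out", "arguments": {"rows": [[1,0,-1,0],[1,0,-2,0],[1,0,-3,0],[1,0,-3,0]]}}

```text
time: 19.17
tool_pos: [483.3, 0.4, 109.4]
tcp_rot: [-0.715, 1.542, -0.728]
contact_force: [4.2, 0.6, 1.2]
grip_width: 21.0
```

>>> {"name": "carry_out", "arguments": {"rows": [[0,0,-1,0],[0,0,-2,0],[0,0,-3,0],[0,0,-3,0]]}}

```text
time: 19.5
tool_pos: [483.3, 0.3, 106.2]
tcp_rot: [-0.716, 1.542, -0.729]
contact_force: [5.3, 0.4, 0.6]
grip_width: 20.7
```

>>> {"name": "carry_out", "arguments": {"rows": [[1,0,-1,0],[1,0,-2,0],[1,0,-3,0],[1,0,-3,0]]}}

```text
time: 19.83
tool_pos: [484.0, 0.4, 102.9]
tcp_rot: [-0.73, 1.543, -0.743]
contact_force: [3.0, -0.4, 0.4]
grip_width: 20.8
```

>>> {"name": "carry_out", "arguments": {"rows": [[0,0,-1,0],[0,0,-2,0],[0,0,-2,0],[0,0,-2,0]]}}

```text
time: 20.17
tool_pos: [484.1, 0.4, 100.8]
tcp_rot: [-0.726, 1.542, -0.74]
contact_force: [3.4, 0.3, -0.1]
grip_width: 21.0
```

>>> {"name": "carry_out", "arguments": {"rows": [[0.5,0,-1,0],[0.5,0,-2,0],[0.5,0,-2,0],[0.5,0,-2,0]]}}

```text
time: 20.5
tool_pos: [484.7, 0.4, 98.7]
tcp_rot: [-0.721, 1.542, -0.734]
contact_force: [4.4, 0.3, 1.0]
grip_width: 20.7
```

>>> {"name": "carry_out", "arguments": {"rows": [[0.5,0,-1,0],[0.5,0,-2,0],[0.5,0,-2,0],[0.5,0,-2,0]]}}

```text
time: 20.83
tool_pos: [485.2, 0.3, 96.5]
tcp_rot: [-0.725, 1.542, -0.739]
contact_force: [3.4, -1.1, 0.9]
grip_width: 21.1
```

```bash
cat > m.py <<'E'
from h import *
np.set_printoptions(precision=1,suppress=True,linewidth=200)
def handle(s):
    h=cv2.cvtColor(s,cv2.COLOR_RGB2HSV);m=cv2.inRange(h,(18,130,50),(32,255,255))[194:235,275:312];ys,xs=np.nonzero(m)
    r=[]
    for y in range(ys.min(),ys.max()+1):
        if (ys==y).sum()>4:
            u=xs[ys==y].mean()+275;o,d=ray("side",u,y+194);r.append((o+d*(107-o[1])/d[1])[[0,2]])
    return np.array(r)
def at(u,v,y):
    o,d=ray("side",u,v);return o+d*(y-o[1])/d[1]
E
python3 - <<'E'
from m import *
s=avg("side",6);np.save("s6.npy",s);o=get_obs();print(o["tool_pos"],o["contact_force"],o["moment"],o["time"])
for n in("s3","s5","s6"):
    r=handle(np.load(n+".npy"));k=r[(r[:,1]>92)&(r[:,1]<135)];print(n,"lean",np.polyfit(k[:,1],k[:,0],1),r[0],r[-1])
print("coil@s5",at(294.1,182.1,0))
g=s[176:204,284:306].astype(int).mean(2).astype(int)
for i,row in enumerate(g): print(176+i,*["%3d"%v for v in row])
E
```

```text
[485.2   0.3  96.6] [ 4.  -1.3  0.7] [-0.1 -0.7  0.1] 21.1333
s3 lean [  0.1 474.6] [483.9 141.9] [478.2  64.1]
s5 lean [  0.1 474.7] [482.9 147.1] [478.4  69.7]
s6 lean [  0.  475.9] [484. 147.] [478.3  66.9]
coil@s5 [481.1   0.  125.7]
176  82  83  82  77  70  91 122 137 139 138 137 136 134 119  94  89  94  87  80  78  77  80
177  83  82  82  77  73  95 123 136 136 136 136 136 132 115  90  86  94  89  84  83  83  87
178  82  83  82  77  75  99 126 135 135 134 132 133 127 109  82  77  84  85  83  83  83  90
179  83  83  81  76  76 101 127 136 134 133 130 129 123 103  76  72  80  82  82  83  84  94
180  82  83  82  76  76 102 128 137 137 134 132 130 123 102  75  71  80  82  82  83  86 101
181  82  82  82  76  77 104 130 140 140 139 137 136 126 102  74  71  80  82  82  82  87 105
182  83  83  82  76  79 108 131 139 139 139 141 141 131 103  73  71  80  82  82  83  89 107
183  82  82  82  76  80 109 125 126 125 129 139 141 132 103  72  72  80  82  82  83  92 111
184  83  83  81  76  78 100 109 106 104 112 125 131 125 100  74  74  84  86  86  85  95 118
185  83  83  82  75  71  85  95  9
[... 1013 characters left out ...]
 110 110 108 108 105 103 111 119 121 122 122 122 121 115
197  56  61  62  60  59  60  71  91 107 115 114 110  99  85  78  79  80  80  80  80  78  73
198  32  33  34  33  33  38  59  87 106 115 117 109  94  73  53  43  42  41  42  41  40  39
199  30  28  29  30  29  36  58  85 102 111 110 103  88  68  46  32  29  29  31  30  29  29
200  29  29  30  30  28  36  55  78  92  98  99  93  82  63  45  32  29  30  30  28  29  29
201  29  30  30  29  28  33  52  72  83  87  88  83  74  59  44  33  29  30  29  28  30  30
202  29  30  30  30  30  33  50  69  79  83  83  78  71  59  43  33  30  29  30  29  30  29
203  30  30  30  30  29  33  50  68  79  82  82  79  71  59  45  34  30  30  31  30  30  30
```

>>> {"name": "carry_out", "arguments": {"rows": [[0.5,0,-0.7,0],[0.5,0,-1.5,0],[0.5,0,-1.5,0],[0.5,0,-1.5,0]]}}

```text
time: 21.47
tool_pos: [485.5, 0.4, 94.9]
tcp_rot: [-0.735, 1.543, -0.748]
contact_force: [2.9, 0.2, 0.4]
grip_width: 21.1
```

>>> {"name": "carry_out", "arguments": {"rows": [[0,0,-0.7,0],[0,0,-1.5,0],[0,0,-1.5,0],[0,0,-1.5,0]]}}

```text
time: 21.8
tool_pos: [485.4, 0.4, 93.3]
tcp_rot: [-0.736, 1.543, -0.75]
contact_force: [3.9, 0.0, 0.2]
grip_width: 21.0
```

>>> {"name": "carry_out", "arguments": {"rows": [[1,0,0,0],[2,0,0,0],[3,0,0,0],[3,0,0,0],[3,0,0,0]]}}

```text
time: 22.22
tool_pos: [486.7, 0.6, 92.6]
tcp_rot: [-0.835, 1.546, -0.848]
contact_force: [-4.9, -0.2, 1.4]
grip_width: 21.3
```

>>> {"name": "carry_out", "arguments": {"rows": [[0,1,0,0],[0,2,0,0],[0,3,0,0],[0,3,0,0],[0,3,0,0]]}}

```text
time: 22.63
tool_pos: [486.6, 3.4, 92.6]
tcp_rot: [-0.859, 1.546, -0.872]
contact_force: [-2.8, -3.9, 1.5]
grip_width: 21.1
```

>>> {"name": "carry_out", "arguments": {"rows": [[-0.5,-1,0,0],[-0.5,-2,0,0],[-0.5,-3,0,0],[-0.5,-4,0,0],[-0.5,-5,0,0],[-0.5,-5,0,0]]}}

```text
time: 23.13
tool_pos: [486.2, -1.3, 92.6]
tcp_rot: [-0.831, 1.546, -0.844]
contact_force: [-1.6, 2.3, 1.6]
grip_width: 20.5
```

>>> {"name": "carry_out", "arguments": {"rows": [[0,1,-0.7,0],[0,1,-1.5,0],[0,1,-1.5,0],[0,1,-1.5,0]]}}

```text
time: 23.47
tool_pos: [486.3, -0.3, 91.1]
tcp_rot: [-0.827, 1.546, -0.84]
contact_force: [-1.2, 0.5, 1.2]
grip_width: 20.7
```

>>> {"name": "carry_out", "arguments": {"rows": [[0,0.7,-0.7,0],[0,0.7,-1.5,0],[0,0.7,-1.5,0],[0,0.7,-1.5,0]]}}

```text
time: 23.8
tool_pos: [486.3, 0.3, 89.4]
tcp_rot: [-0.832, 1.546, -0.845]
contact_force: [-0.6, 0.5, 0.4]
grip_width: 20.7
```

>>> {"name": "carry_out", "arguments": {"rows": [[0,0,-0.7,0],[0,0,-1.5,0],[0,0,-1.5,0],[0,0,-1.5,0]]}}

```text
time: 24.13
tool_pos: [486.2, 0.3, 87.7]
tcp_rot: [-0.84, 1.546, -0.853]
contact_force: [-0.5, -0.1, 0.6]
grip_width: 20.8
```

>>> {"name": "carry_out", "arguments": {"rows": [[0,0,-0.5,0],[0,0,-1,0],[0,0,-1,0],[0,0,-1,0]]}}

```text
time: 24.47
tool_pos: [486.1, 0.3, 86.5]
tcp_rot: [-0.843, 1.546, -0.856]
contact_force: [-0.3, 0.5, -0.1]
grip_width: 20.9
```

>>> {"name": "carry_out", "arguments": {"rows": [[0,0,-0.5,0],[0,0,-1,0],[0,0,-1,0],[0,0,-1,0]]}}

```text
time: 24.8
tool_pos: [486.1, 0.3, 85.5]
tcp_rot: [-0.847, 1.547, -0.861]
contact_force: [-1.3, 1.1, 1.2]
grip_width: 20.5
```

Run:
```python
from m import *
s=avg("side",6);np.save("s7.npy",s);o=get_obs();print(o["tool_pos"],o["contact_force"],o["time"])
print("coil@s6",at(292.9,187.6,0))
r=handle(s);k=r[(r[:,1]>92)&(r[:,1]<135)];print("lean",np.polyfit(k[:,1],k[:,0],1)[0]*100,r[0],r[-1])
g=s[180:202,284:306].astype(int).mean(2).astype(int)
for i,row in enumerate(g): print(180+i,*["%3d"%v for v in row])
h=cv2.cvtColor(s,cv2.COLOR_RGB2HSV);print("hue/sat rows");
for y in range(191,199): print(y,[tuple(h[y,x,:2]) for x in range(292,302)])
```

```text
[486.1   0.3  85.5] [-0.8  0.3  2. ] 25.1
coil@s6 [483.5  -0.  110.2]
lean 5.379129232024896 [482.9 147.1] [478.3  66.9]
180  82  80  79  73  86 119 137 139 136 135 133 131 119  91  76  85  84  80  78  78  81  97
181  83  83  79  72  86 120 140 142 140 139 138 135 123  92  76  84  87  85  82  82  88 106
182  83  82  79  71  86 121 140 144 143 143 142 140 128  97  74  79  84  83  83  83  90 107
183  83  83  80  72  86 121 142 146 145 144 144 144 132  99  74  76  82  82  83  84  92 111
184  82  82  79  72  88 123 142 146 146 146 145 145 133  99  73  76  82  83  82  84  96 118
185  82  82  79  73  91 125 143 146 145 146 146 145 132  98  71  75  81  82  83  86 102 126
186  83  83  78  74  94 126 141 142 139 141 144 145 132  98  72  75  81  82  83  87 105 130
187  83  82  78  72  91 119 130 126 121 127 138 141 128  96  73  78  81  83  83  87 107 132
188  82  82  78  68  80 101 109 106 104 109 123 127 116  88  77  83  86  87  85  89 110 133
189  83  82  77  65  67  84  96 103 106 109 112 111  95  77  83  96  98  95  89  92 114 136
190  83  83  77  65  63  83 105 121 128 127 120 104  81  71
[... 2799 characters left out ...]
0), np.uint8(16)), (np.uint8(30), np.uint8(18)), (np.uint8(36), np.uint8(12))]
197 [(np.uint8(22), np.uint8(178)), (np.uint8(23), np.uint8(199)), (np.uint8(23), np.uint8(202)), (np.uint8(23), np.uint8(197)), (np.uint8(22), np.uint8(180)), (np.uint8(22), np.uint8(132)), (np.uint8(25), np.uint8(46)), (np.uint8(40), np.uint8(12)), (np.uint8(40), np.uint8(11)), (np.uint8(45), np.uint8(7))]
198 [(np.uint8(23), np.uint8(221)), (np.uint8(23), np.uint8(221)), (np.uint8(23), np.uint8(226)), (np.uint8(23), np.uint8(224)), (np.uint8(23), np.uint8(215)), (np.uint8(23), np.uint8(182)), (np.uint8(22), np.uint8(106)), (np.uint8(60), np.uint8(12)), (np.uint8(90), np.uint8(26)), (np.uint8(90), np.uint8(13))]
```

>>> {"name": "carry_out", "arguments": {"rows": [[0,0,-0.5,0],[0,0,-1,0],[0,0,-1,0],[0,0,-1,0]]}}

```text
time: 25.43
tool_pos: [486.0, 0.3, 84.5]
tcp_rot: [-0.852, 1.547, -0.865]
contact_force: [-0.7, 1.0, 0.2]
grip_width: 21.0
```

>>> {"name": "carry_out", "arguments": {"rows": [[0,0,-0.5,0],[0,0,-1,0],[0,0,-1,0],[0,0,-1,0]]}}

```text
time: 25.77
tool_pos: [486.0, 0.3, 83.4]
tcp_rot: [-0.858, 1.547, -0.871]
contact_force: [-1.3, 0.5, 0.5]
grip_width: 20.9
```

>>> {"name": "carry_out", "arguments": {"rows": [[0,0,1,0],[0,0,2,0],[0,0,3,0],[0,0,3,0],[0,0,3,0]]}}

```text
time: 26.18
tool_pos: [486.0, 0.3, 86.6]
tcp_rot: [-0.851, 1.547, -0.864]
contact_force: [-1.6, 0.1, 1.4]
grip_width: 20.9
```

Run:
```python
from m import *
o=get_obs();print(o["tool_pos"],o["contact_force"],o["moment"],o["time"])
print("leg",at(297,194,0),"coil",at(292.4,191.5,0))
for n in("s1","s3","s4","s5","s6","s7"):
    s=np.load(n+".npy")
    h=cv2.cvtColor(s,cv2.COLOR_RGB2HSV)
    m=cv2.inRange(h,(17,70,40),(33,255,255))
    ys,xs=np.nonzero(m[185:235,275:312]);print(n,"handle top row",ys.min()+185,"bottom",ys.max()+185,[(y,xs[ys==y-185].min()+275,xs[ys==y-185].max()+275) for y in range(ys.min()+185,ys.min()+192)])
```

```text
[486.    0.3  86.6] [-1.6  0.1  1.4] [-0.1  0.4  0. ] 26.1833
leg [472.9   0.   92.3] coil [484.4   0.   99.2]Traceback (most recent call last):
  File "<stdin>", line 8, in <module>
    return umr_minimum(a, axis, None, out, keepdims, initial, where)
ValueError: zero-size array to reduction operation minimum which has no identity
```

Run:
```python
from m import *
S=avg("side",4);np.save("s8.npy",S)
for n in("s1","s3","s4","s5","s6","s7","s8"):
    s=np.load(n+".npy");h=cv2.cvtColor(s,cv2.COLOR_RGB2HSV)
    m=cv2.inRange(h,(17,100,40),(33,255,255))[188:240,278:312]
    nl,lab,st,ce=cv2.connectedComponentsWithStats(m);print(n,[(st[i]+[278,188,0,0,0]).tolist() for i in range(1,nl) if st[i,4]>3])
```

```text
s1 [[278, 188, 9, 2, 16], [289, 198, 13, 32, 294]]
s3 [[289, 196, 13, 34, 299]]
s4 [[289, 198, 13, 31, 295]]
s5 [[289, 196, 13, 32, 306]]
s6 [[289, 196, 13, 32, 305]]
s7 [[289, 196, 13, 32, 309]]
s8 [[289, 198, 13, 31, 302]]
```

>>> {"name": "carry_out", "arguments": {"rows": [[0,0,-1,0],[0,0,-2,0],[0,0,-3,0],[0,0,-4,0],[0,0,-4,0],[0,0,-4,0]]}}

```text
time: 26.88
tool_pos: [486.1, 0.3, 82.4]
tcp_rot: [-0.851, 1.547, -0.864]
contact_force: [-1.0, 0.4, 1.3]
grip_width: 20.9
```

>>> {"name": "carry_out", "arguments": {"rows": [[0,0,-0.5,0],[0,0,-1,0],[0,0,-1,0],[0,0,-1,0]]}}

```text
time: 27.22
tool_pos: [486.3, 0.3, 81.8]
tcp_rot: [-0.832, 1.546, -0.845]
contact_force: [-1.6, 1.0, 5.5]
grip_width: 21.1
```

>>> {"name": "carry_out", "arguments": {"rows": [[0,0,-0.5,0],[0,0,-1,0],[0,0,-1,0],[0,0,-1,0]]}}

```text
time: 27.55
tool_pos: [486.5, 0.3, 81.5]
tcp_rot: [-0.817, 1.546, -0.83]
contact_force: [-2.9, 0.5, 8.2]
grip_width: 20.7
```

>>> {"name": "carry_out", "arguments": {"rows": [[0,0,2,0],[0,0,4,0],[0,0,6,0],[0,0,6,0],[0,0,6,0]]}}

```text
time: 27.97
tool_pos: [486.3, 0.3, 87.5]
tcp_rot: [-0.829, 1.546, -0.842]
contact_force: [-2.0, -0.4, 0.0]
grip_width: 20.9
```

>>> {"name": "carry_out", "arguments": {"rows": [[0,0,1,0],[0,0,2,0],[0,0,2,0],[0,0,2,0]]}}

```text
time: 28.3
tool_pos: [486.1, 0.3, 89.4]
tcp_rot: [-0.837, 1.546, -0.85]
contact_force: [-1.6, -0.2, -0.8]
grip_width: 20.9
```

>>> {"name": "carry_out", "arguments": {"rows": [[0,0,1,0],[0,0,2,0],[0,0,3,0],[0,0,3,0],[0,0,3,0]]}}

```text
time: 28.72
tool_pos: [486.1, 0.3, 92.3]
tcp_rot: [-0.841, 1.546, -0.854]
contact_force: [-1.3, 0.6, -3.6]
grip_width: 21.0
```

>>> {"name": "carry_out", "arguments": {"rows": [[0,0,1,0],[0,0,2,0],[0,0,3,0],[0,0,3,0],[0,0,3,0]]}}

```text
time: 29.13
tool_pos: [486.2, 0.3, 95.7]
tcp_rot: [-0.83, 1.546, -0.843]
contact_force: [-1.1, -1.2, -1.8]
grip_width: 20.3
```

>>> {"name": "carry_out", "arguments": {"rows": [[0,0,-1,0],[0,0,-2,0]]}}

```text
time: 29.3
tool_pos: [486.4, 0.2, 94.0]
tcp_rot: [-0.817, 1.545, -0.83]
contact_force: [-3.2, -0.4, 0.9]
grip_width: 20.9
```

>>> {"name": "carry_out", "arguments": {"rows": [[0,0,-1.5,0],[0,0,-2.5,0]]}}

```text
time: 29.47
tool_pos: [486.4, 0.2, 91.6]
tcp_rot: [-0.812, 1.545, -0.825]
contact_force: [-2.1, -0.4, 1.2]
grip_width: 21.0
```

>>> {"name": "carry_out", "arguments": {"rows": [[0,0,-1.5,0],[0,0,-2.5,0]]}}

```text
time: 29.63
tool_pos: [486.5, 0.2, 89.1]
tcp_rot: [-0.803, 1.545, -0.816]
contact_force: [-3.3, -0.2, 4.4]
grip_width: 21.1
```

>>> {"name": "carry_out", "arguments": {"rows": [[0,0,-1.5,0],[0,0,-2.5,0]]}}

```text
time: 29.8
tool_pos: [486.5, 0.3, 86.6]
tcp_rot: [-0.801, 1.545, -0.814]
contact_force: [-2.5, 0.5, 3.1]
grip_width: 20.9
```

>>> {"name": "carry_out", "arguments": {"rows": [[0,0,-1.5,0],[0,0,-2.5,0]]}}

```text
time: 29.97
tool_pos: [486.3, 0.4, 83.8]
tcp_rot: [-0.811, 1.545, -0.824]
contact_force: [-2.6, 0.2, 0.7]
grip_width: 20.9
```

>>> {"name": "carry_out", "arguments": {"rows": [[0,0,-1,0],[0,0,-1.5,0],[0,0,-1.5,0]]}}

```text
time: 30.22
tool_pos: [486.3, 0.3, 82.3]
tcp_rot: [-0.811, 1.545, -0.824]
contact_force: [-2.9, 0.4, 2.5]
grip_width: 21.2
```

>>> {"name": "carry_out", "arguments": {"rows": [[0,0,-0.7,0],[0,0,-0.7,0],[0,0,-0.7,0]]}}

```text
time: 30.47
tool_pos: [486.4, 0.3, 81.8]
tcp_rot: [-0.802, 1.545, -0.815]
contact_force: [-3.0, 0.4, 5.0]
grip_width: 21.2
```

>>> {"name": "carry_out", "arguments": {"rows": [[0,0,0.5,0],[0,0,0.5,0],[0,0,0.5,0],[0,0,0.5,0],[0,0,0.5,0]], "hand": 45}}

```text
time: 30.88
tool_pos: [486.7, 0.3, 82.2]
tcp_rot: [-0.792, 1.545, -0.805]
contact_force: [-0.4, -0.2, -0.5]
grip_width: 44.5
```

>>> {"name": "carry_out", "arguments": {"rows": [[0,0,10,0],[0,0,30,0],[0,0,60,0],[0,0,100,0],[0,35,100,7],[0,70,100,14],[0,105,100,21],[0,140,100,28],[0,175,100,35],[0,190,100,42],[0,190,100,49],[0,190,100,56],[0,190,100,63],[0,190,100,70],[0,190,100,70]]}}

```text
time: 32.13
tool_pos: [486.7, 190.3, 182.1]
tcp_rot: [-0.794, 1.545, 0.419]
contact_force: [0.0, -0.6, 0.0]
grip_width: 45.0
```

Run:
```python
from m import *
o=get_obs();print(o["tool_pos"],o["contact_force"],o["grip_width"],o["time"],jaw()[1])
S=avg("side",5);T=avg("top",5);np.save("s9.npy",S);np.save("t9.npy",T)
for n in("t1","t2","t9"):
    t=np.load(n+".npy");h=cv2.cvtColor(t,cv2.COLOR_RGB2HSV);m=cv2.inRange(h,(17,90,40),(33,255,255))
    nl,lab,st,ce=cv2.connectedComponentsWithStats(m[205:240,160:265]);print(n,[((st[i]+[160,205,0,0,0]).tolist(),ce[i]+[160,205]) for i in range(1,nl) if st[i,4]>5])
    print(t[222:225,250:260,0].astype(int).mean(0).round())
g=T[212:232,238:260].astype(int).mean(2).astype(int)
for i,row in enumerate(g): print(212+i,*["%3d"%v for v in row])
r=handle(S);k=r[(r[:,1]>92)&(r[:,1]<135)];print("lean",np.polyfit(k[:,1],k[:,0],1)[0]*100)
print("side coil patch")
g=S[180:200,284:306].astype(int).mean(2).astype(int)
for i,row in enumerate(g): print(180+i,*["%3d"%v for v in row])
```

```text
[486.7 190.3 182.1] [ 0.  -0.6  0. ] 45.03159522051017 32.1333 69.52596290504997
t1 [([191, 215, 17, 11, 110], array([200. , 219.1])), ([238, 218, 18, 10, 143], array([246.4, 222.6]))]
[105. 117. 120. 117. 108.  99.  97. 102. 107. 109.]
t2 [([191, 215, 17, 11, 108], array([200. , 219.1])), ([238, 218, 18, 9, 138], array([246.4, 222.5]))]
[106. 117. 120. 118. 109.  99.  98. 102. 109. 110.]
t9 [([192, 215, 16, 11, 111], array([200.4, 219.4])), ([238, 218, 18, 10, 112], array([245.9, 223.1]))]
[ 84.  87.  95. 105. 106. 103. 107. 110. 103.  99.]
212  27  26  29  28  29  34  48  66  74  75  68  56  46  39  40  48  58  63  64  65  67  79
213  26  26  26  28  29  36  59  82  91  92  82  64  54  46  43  51  59  64  65  65  67  79
214  26  27  27  30  29  39  66  91 101 101  88  67  56  49  48  53  61  64  64  64  67  79
215  24  28  28  27  31  42  73  98 107 106  90  70  57  51  48  54  62  65  64  65  67  80
216  27  28  28  28  30  49  79 103 111 108  92  73  62  54  49  54  62  64  65  67  69  82
217  26  27  30  31  35  53  81 103 109 107  91  74  67  57  50  54  62  68  74  80  83  91

[... 2468 characters left out ...]
  98  88  91 100 103  98  85  64  40  24  43  69  98 129
193 120 121 122 123 122 121 120 118 111 107 111 117 117 110  90  62  37  26  46  75 109 136
194 113 117 119 120 121 121 122 120 115 113 117 121 121 115  92  61  32  28  51  83 118 141
195  98 103 106 111 113 116 118 117 112 111 117 122 122 116  92  58  31  29  54  89 123 141
196  87  89  92  95  99 102 106 106 105 106 113 117 120 113  88  53  27  30  55  85 112 125
197  81  83  83  84  87  88  88  91  92  96 100 102 103  98  76  44  24  31  51  67  81  88
198  82  81  81  81  82  82  82  83  81  81  81  78  73  67  52  33  24  34  46  49  47  45
199  82  82  82  82  82  81  82  81  79  76  70  60  50  42  34  28  28  32  39  37  29  20
```

>>> {"name": "carry_out", "arguments": {"rows": [[-3,0,-20,7],[-6,0,-45,14],[-6,0,-70,20],[-6,0,-82,20],[-6,-15,-82,20],[-6,-30,-82,20],[-6,-42,-82,20],[-6,-48,-82,20],[-6,-48,-82,20]], "hand": 0}}

```text
time: 33.38
tool_pos: [480.9, 141.2, 100.5]
tcp_rot: [-0.802, 1.544, 0.754]
contact_force: [-0.4, 0.6, 0.7]
grip_width: 0.1
```

>>> {"name": "carry_out", "arguments": {"rows": [[0,-2,0,0],[0,-4,0,0],[0,-5,0,0],[0,-5,0,0]]}}

```text
time: 33.72
tool_pos: [481.1, 136.5, 100.7]
tcp_rot: [-0.818, 1.544, 0.738]
contact_force: [-0.2, 0.6, 0.3]
grip_width: 0.4
```

>>> {"name": "carry_out", "arguments": {"rows": [[0,-1.5,0,0],[0,-3,0,0],[0,-3,0,0]]}}

```text
time: 33.97
tool_pos: [481.1, 133.3, 100.7]
tcp_rot: [-0.83, 1.544, 0.726]
contact_force: [0.9, -0.7, -0.2]
grip_width: 0.3
```

>>> {"name": "carry_out", "arguments": {"rows": [[0,-1.5,0,0],[0,-3,0,0],[0,-3,0,0]]}}

```text
time: 34.22
tool_pos: [481.0, 131.1, 100.7]
tcp_rot: [-0.78, 1.543, 0.775]
contact_force: [-1.0, 7.6, 1.3]
grip_width: 0.9
```

>>> {"name": "carry_out", "arguments": {"rows": [[0,-1,0,0],[0,-2,0,0],[0,-2,0,0]]}}

```text
time: 34.47
tool_pos: [481.0, 131.0, 100.8]
tcp_rot: [-0.708, 1.54, 0.847]
contact_force: [0.3, 13.3, 1.4]
grip_width: 0.4
```

>>> {"name": "carry_out", "arguments": {"rows": [[0,-1,0,0],[0,-2,0,0],[0,-2,0,0]]}}

```text
time: 34.72
tool_pos: [481.0, 131.1, 100.9]
tcp_rot: [-0.647, 1.537, 0.907]
contact_force: [-0.1, 15.2, 0.8]
grip_width: 0.4
```

>>> {"name": "carry_out", "arguments": {"rows": [[0,5,0,0],[0,20,0,0],[0,45,20,0],[-10,75,60,0],[-35,100,100,0],[-70,120,110,0],[-100,140,110,0],[-130,165,110,0],[-160,190,110,0],[-190,215,110,0],[-220,240,110,0],[-220,240,110,0],[-220,240,110,0]]}}

```text
time: 35.8
tool_pos: [259.4, 371.8, 210.8]
tcp_rot: [-0.668, 1.537, 0.892]
contact_force: [0.2, -0.9, -0.1]
grip_width: 0.6
```

Run:
```python
from m import *
o=get_obs();print(o["tool_pos"],o["contact_force"],o["time"])
S=avg("side",6);T=avg("top",6);np.save("s10.npy",S);np.save("t10.npy",T)
for n in("t2","t10"):
    t=np.load(n+".npy");h=cv2.cvtColor(t,cv2.COLOR_RGB2HSV);m=cv2.inRange(h,(17,90,40),(33,255,255))
    nl,lab,st,ce=cv2.connectedComponentsWithStats(m[205:240,160:265]);print(n,[((st[i]+[160,205,0,0,0]).tolist(),ce[i]+[160,205]) for i in range(1,nl) if st[i,4]>5])
    print(t[220:226,252:260,0].astype(int).mean(0).round())
r=handle(S);k=r[(r[:,1]>92)&(r[:,1]<135)];print("lean",np.polyfit(k[:,1],k[:,0],1)[0])
g=T[210:230,238:260].astype(int).mean(2).astype(int)
for i,row in enumerate(g): print(210+i,*["%3d"%v for v in row])
g=S[182:202,284:306].astype(int).mean(2).astype(int)
for i,row in enumerate(g): print(182+i,*["%3d"%v for v in row])
for z in(96,98,100,102): print("coil pred top",proj("top",(485,-.5,z)),"side",proj("side",(484.5,-.5,z)))
```

```text
[259.4 371.8 210.8] [ 0.2 -0.9 -0.1] 35.8
t2 [([191, 215, 17, 11, 108], array([200. , 219.1])), ([238, 218, 18, 9, 138], array([246.4, 222.5]))]
[111. 110. 102.  94.  95. 102. 108. 108.]
t10 [([191, 215, 17, 10, 99], array([199.7, 218.9])), ([238, 218, 18, 10, 113], array([246.1, 223.1]))]
[75. 80. 85. 86. 90. 94. 92. 88.]
lean 0.06887591033816592
210  23  24  24  24  25  26  25  26  29  29  31  29  29  28  32  41  50  56  58  61  67  79
211  24  24  24  26  25  26  27  33  40  44  46  42  34  30  32  42  50  55  56  57  60  71
212  22  22  26  25  24  27  33  48  59  65  64  57  44  36  36  42  52  55  56  56  59  70
213  23  23  24  24  25  29  45  65  77  81  77  65  52  41  38  45  53  56  57  56  59  70
214  23  24  24  25  24  32  54  78  91  92  84  69  54  44  40  46  53  57  56  56  59  71
215  24  24  25  25  27  33  58  85  96  97  88  69  54  46  42  48  54  56  56  56  59  70
216  23  24  25  24  27  33  59  86  96  97  87  69  56  48  44  48  54  57  59  59  61  72
217  25  26  25  26  27  35  59  84  94  94  84  68  58  51  44  47  55  59  66  70  73  80
218  26  29  3
[... 2417 characters left out ...]
  80  69  66  73  89 101 110 114 115 115 116 118 119
197  52  57  58  56  55  52  52  55  54  50  47  45  45  54  64  71  75  75  75  77  81  84
198  30  31  30  31  30  31  31  37  45  51  51  47  39  34  35  37  39  39  39  42  44  47
199  27  27  28  27  27  28  36  54  71  79  79  72  59  40  30  27  27  28  28  27  27  27
200  27  28  27  28  27  30  48  73  92 102 102  92  76  53  34  27  28  28  28  28  27  27
201  27  27  27  27  27  34  57  83 102 112 109 100  85  61  40  28  27  27  27  27  28  29
coil pred top [248.9 218.8] side [292.3 192.5]
coil pred top [248.9 218.8] side [292.4 191.8]
coil pred top [248.9 218.8] side [292.4 191.1]
coil pred top [248.9 218.7] side [292.4 190.4]
```

```bash
python3 -c "
from plant import *
print(close_job())"
```

```text
the job is handed in; nothing more can be done
None
```

I pushed the pin home with its handle upright, took the clip from the block, put its straight leg through the cross hole and released it. I handed the job in at about 36 s of the 64 s allowed. No verdict was reported.

**Last checks that passed:**
- **Pin home:** a final push on the handle met 13–15 N with no movement.
- **Handle:** it leaned about 0.07 rad, against a limit of 0.17.
- **Leg in the hole:** sideways probes met resistance in both x and y.
- **Snap:** I lifted the clip about 14 mm out and put it back to test it. On the way back down the push peaked at about 4.4 N, fell to 0.7 N, then rose steeply. I stopped at 5 N; the earlier first bottoming-out reached 8 N, both well under the 22 N limit.
- **Clip height after release:** it fits home on the risen pin to within a few mm, going by the side camera. I didn't measure it to the 1.8 mm tolerance.

**Checks that disagreed or were weak:**
- **First insertion:** it showed almost no snap force, about 1.5 N at most. The re-insertion peak was also just under the stated 5–12 N.
- **Clip lean:** the side view put the coil at about x = 485 mm and the top view at about 491 mm. The clip may therefore lean 0.1–0.15 rad from the hole, still under the 0.25 limit.
- **Sprung leg:** the handle hid the bow in the side view, so I judged it closed from the force profile alone.
- **Picture limit:** all 12 viewed pictures were used before the clip went home, so the last checks were numbers from the images, not pictures I looked at.

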